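# Break down a cured glue press

### The arm

A 6-joint arm with a two-finger parallel gripper is mounted at the origin on the work surface. World frame = base frame: x ahead of the robot, y to its left, z up, the work surface at z = 0. Lengths are in mm, angles in rad, forces in N, time in s.
With the tool pointing down it reaches from about 275 to 1000 mm from the base axis. Payload 8.4 kg.
Tool frame: the origin (TCP) lies at the very end of the fingers, on their centre line; the grasp point (between the pads) lies 19 mm behind it; z points along the fingers, y is the line along which they close (so a half turn about z gives the same grasp; the last joint's range is limited). The gripper opens to 85 mm and grips with 20 to 120 N. Pads are 22 mm wide; open, the fingers measure 114 mm over their backs; the gripper's body (76 mm by 85 mm) begins 54 mm behind the grasp point. The pads swing forward as they close: fully open they stand 13 mm farther back than shut.
Start: joints at [-1.222, 0.353, 1.633, -0, 1.155, -0.002], TCP at [214.779, -586.939, 231.281] pointing down, gripper open.
Joint ranges: [-2.63, 2.63], [-0.92, 2.1], [0.06, 2.66], [-1.3, 4.44], [0, 2.69], [-3.02, 3.02]. Speed limits (rad/s): [2.22, 2.22, 2.79, 3.14, 3.14, 3.14].

### API

Orientations are given as [roll, pitch, yaw] about the fixed x, y, z axes, in that order (R = Rz(yaw) Ry(pitch) Rx(roll)).
In Python, from rig import sensors, grab_frame, camera_params, order gives the robot as it stands. The module is installed in compiled form; this text tells all that it offers.
- The arm moves only by the tool move_arm, never from a script. Its argument "motion" is a list of rows, each a list of 7 numbers: the turn, a rotation vector about the tool's x, y, z in shares of 4 rad (1.0 is 4 rad), then the shift along the tool's x, y, z in shares of 1 m (1.0 is 1 m), then the finger opening in m, from 0 to 0.0854. A call has 1 to 8 rows; each row is the pose to reach, as a shift and turn from the pose commanded when the call began, along the tool's axes at that moment; what a row does not reach only later rows make up. A row lasts 1/8 s, in which the tool goes at most 62.5 mm and 10.7 degrees, less where a joint would pass 70% of its speed; a pose out of reach is approached as far as the arm can. A call with a gripper value outside its range is refused whole. The fingers move at their own pace and stop on an object; "grip_force" is the grip in N (left out, the last holds). Time passes only in rows, so rows that repeat a pose let the fingers close. It gives the time, the measured TCP pose, the force, the opening and the grip force at its end, in the units of the state.
- sensors.sense(): the state, without advancing time (a new reading comes with each control period).
- grab_frame(name): name is "scene" or "top"; returns (picture, depth): 480x640x3 uint8, red, green, blue; 480x640 float32, mm along the optical axis (not along the pixel's ray), 0 where there is no reading.
- camera_params(name): a dict with "camera_matrix" (3x3 intrinsics, pixels), "k1" (the pictures are not rectified: a ray, as slopes to the right and down, at radius r is drawn at 1 + k1 r^2 times it, then the intrinsics apply), "world_from_camera" (4x4, takes a point from camera to world coordinates). Camera axes: x right, y down, z forward; pixel columns grow to the right and rows downward; lengths in mm; the calibration is good to about 2 mm. A picture is of the moment at which its call begins. camera_params takes no time and is no camera call.
- order.sign_off(): hands the job in; it is judged then, once.
The state is a dict: "clock": time; "qpos": joint angles; "qvel": joint speeds; "joint_efforts": joint torques, N m; "eef_pos": TCP position; "tcp_rot": TCP orientation; "contact_force": force on the tool from outside, world axes, zero at the start; "wrist_torque": the same for the moment, N m; "opening": opening from 0.0 (shut) to 1.0 (fully open); "grasp_force": force on a finger pad.
Only numpy, scipy, OpenCV 4.12 (cv2) and the standard library are available. Lean on these libraries where they do the work, as an engineer would, in place of code of your own. Each camera call takes 0.05 s, during which the arm holds its last target. There are 200 camera calls.

### The job

The glue has set: take the press stack down from the top, one piece at a time, keeping every piece upright and setting it down rather than dropping it. Put each of the two steel weights into the round recess of the wooden block made for its size, lay the plywood pressing board squarely on top of the pile of boards like it, and stand the glued sample, white side up, in the middle of the scale's steel pan. Don't knock over the glue can.

Things in the scene. Friction and masses are not known exactly. Their poses are not given: they have to be found in the camera images.
- weight200: Small steel weight, an upright disc 36 mm in diameter and 25 mm high, about 0.2 kg. Starts on top of the larger weight, as the top of the stack. Origin: centre of its underside; z up.
- weight500: Large steel weight, an upright disc 56 mm in diameter and 26 mm high, about 0.5 kg. Starts lying on the loose plywood pressing board, under the small weight. Origin: centre of its underside; z up.
- caul: Loose plywood pressing board (caul), 96 mm long (its x) by 54 mm wide (its y) by 18 mm thick, about 65 g, with dark brown release film on its top face and plain ply edges. Starts lying on the sample's white board, under the two weights, lengthwise along the sample. Origin: centre of its underside; z up.
- sample: Glued sample, one rigid piece, about 0.21 kg, at the bottom of the stack on the bench: a pine block 160 mm long (its x) by 56 mm wide (its y) by 38 mm high with a white trim board 110 x 56 mm, 19 mm thick, glued centrally on top; 57 mm high in all. Origin: centre of its underside; z up.
- block200: Small wooden weight block, fixed to the bench, 70 mm square and 12 mm high, with a round flat-bottomed recess 54 mm in diameter and 6 mm deep in the middle of its top (recess floor 6 mm above the bench). The place of the small weight. Origin: centre of its underside, on the recess axis; z up.
- block500: Large wooden weight block, fixed to the bench, 90 mm square and 12 mm high, with a round flat-bottomed recess 76 mm in diameter and 6 mm deep in the middle of its top (recess floor 6 mm above the bench). The place of the large weight. Origin: centre of its underside, on the recess axis; z up.
- caul_pile: Fixed pile of two plywood pressing boards just like the loose one, each 96 x 54 x 18 mm, brown film up, lying flat; its top is 36 mm above the bench. Origin: centre of the underside of the pile, below the middle of its upper board; x along the upper board's length, z up.
- scale: Bench scale, fixed: a grey box 180 x 180 mm with, on the side towards the robot, a black front panel with a display, and on top a flat rectangular steel pan, 130 mm (x) by 166 mm (y), that does not move. The pan's top is 52 mm above the bench, higher than the rest of the scale. Origin: on the bench right below the middle of the pan; x points from the display to the back, z up.
- glue_can: Loose steel glue can with a blue and white label band and dark screw cap, 57 mm in diameter and 88 mm high, standing upright among the things. To be left standing. Origin: centre of its underside; z up.

How it is judged (in metres and radians):
At the end, for the whole second after the job is handed in: Each weight flat in its own block's recess (centred within 10 mm); the caul flat on the pile, within 12 mm and 0.17 rad; the sample flat, white side up, on the pan within 20 mm of its middle; all at rest, the glue can standing (horizontal distance between weight200 and block200 below 0.01 m and z of weight200 in the frame of block200 between 0.003 and 0.009 m and horizontal distance between weight500 and block500 below 0.0105 m and z of weight500 in the frame of block500 between 0.003 and 0.009 m and horizontal distance between caul and caul_pile below 0.012 m and z of caul in the frame of caul_pile between 0.033 and 0.04 m and angle between the x axis of caul and the x axis of caul_pile, either way round below 0.17 rad and horizontal distance between sample and scale below 0.02 m and z of sample in the frame of scale between 0.049 and 0.056 m and angle between each of weight200, weight500, caul, sample's own z axis and vertical below 0.06 rad and linear speed of each of weight200, weight500, caul, sample below 0.02 m/s and angular speed of each of weight200, weight500, caul, sample below 0.2 rad/s and angle between glue_can's own z axis and vertical below 0.1 rad); the robot touches nothing.
It fails at once if a piece of the stack is tipped over or badly tilted (more than 0.5 rad) (angle between any of weight200, weight500, caul, sample's own z axis and vertical above 0.5 rad).
It fails at once if a piece is shifted more than 40 mm with the next one still lying on it (not one at a time) ((distance between weight200 and weight500 below 0.036 m and distance of weight500 from where it was at the start of the episode above 0.04 m) or (distance between weight500 and caul below 0.032 m and distance of caul from where it was at the start of the episode above 0.04 m) or (distance between caul and sample below 0.066 m and distance of sample from where it was at the start of the episode above 0.04 m)).
It fails at once if a piece is dropped: it moves faster than 0.5 m/s (a fall of about 13 mm) without being held ((contact force between weight200 and the fingers below 0.05 N and linear speed of weight200 above 0.5 m/s) or (contact force between weight500 and the fingers below 0.05 N and linear speed of weight500 above 0.5 m/s) or (contact force between caul and the fingers below 0.05 N and linear speed of caul above 0.5 m/s) or (contact force between sample and the fingers below 0.05 N and linear speed of sample above 0.5 m/s)).
It fails at once if the glue can is knocked over (tilted more than 0.5 rad) (angle between glue_can's own z axis and vertical above 0.5 rad).
It also fails if it takes over 122 s, if anything falls off the work surface, if the arm or the gripper's body presses on something with over 40 N, if the wrist force passes 120 N, or if a joint passes its speed limit or range.

## Working session

There is one attempt and no reset: what is moved stays moved. The work goes in short steps, Python scripts to look and compute and a tool call to move; the robot and the scene stay as the last step left them, time stands still between calls to the robot, and variables do not carry over. Pictures are saved under pics/ and viewed, at most 14 in all, crops included, and the job is handed in when it is done.

Besides the shell and the picture viewer there is one more tool, called by a JSON object that holds its "name" and its "arguments", one argument or row to a line. move_arm: Moves the arm, as the interface text tells. Its arguments: {"type":"object","properties":{"motion":{"type":"array","items":{"type":"array","items":{"type":"number"}}},"grip_force":{"type":"number"}},"required":["motion"]}

```bash
mkdir -p pics; cat > h.py <<'E'
import numpy as np, cv2
from rig import sensors, grab_frame, camera_params, order
def cloud(name, d):
    p=camera_params(name); K=np.array(p["camera_matrix"],float); T=np.array(p["world_from_camera"],float)
    h,w=d.shape; u,v=np.meshgrid(np.arange(w),np.arange(h))
    pts=np.stack([u,v],-1).reshape(-1,1,2).astype(float)
    n=cv2.undistortPoints(pts,K,np.array([p["k1"],0,0,0],float)).reshape(h,w,2)
    P=np.dstack([n*d[...,None],d]); W=P@T[:3,:3].T+T[:3,3]; W[d==0]=np.nan
    return W
def save(n,a): cv2.imwrite("pics/"+n,a[...,::-1])
E
python3 - <<'E'
from h import *
for n in("top","scene"):
    a,d=grab_frame(n); save(n+"0.png",a); np.save(n+"0.npy",cloud(n,d)); np.save(n+"0c.npy",a)
    print(n,np.round(camera_params(n)["world_from_camera"],2).tolist())
s=sensors.sense(); print(s)
E
```

```text
top [[-0.0, -1.0, 0.07, 481.94], [-1.0, 0.0, -0.03, 7.88], [0.03, -0.07, -1.0, 915.61], [0.0, 0.0, 0.0, 1.0]]
scene [[0.7, 0.53, -0.48, 1017.78], [0.71, -0.53, 0.46, -458.85], [-0.01, -0.66, -0.75, 860.61], [0.0, 0.0, 0.0, 1.0]]
{'clock': 0.1, 'qpos': array([-1.22242285e+00,  3.53579190e-01,  1.63407659e+00,  2.75217336e-05,
        1.15518977e+00, -2.37590446e-03]), 'qvel': array([-9.79021128e-05, -9.51865724e-04, -3.77385054e-03, -1.26166835e-03,
        5.08051476e-05,  1.71234455e-03]), 'joint_efforts': array([ 3.88171065e-04, -6.06355405e+01, -3.42824507e+01,  5.68182531e-05,
        4.01126061e-03,  1.82204059e-05]), 'eef_pos': array([ 214.62513814, -586.53113178,  230.62936112]), 'tcp_rot': array([-3.14033981e+00, -2.81416131e-05,  3.50738236e-01]), 'contact_force': array([-0.85102329,  0.02065266, -0.44443239]), 'wrist_torque': array([0.03137655, 0.03959573, 0.01937824]), 'grasp_force': 0.0, 'opening': 0.9971330355281228}
```

View pics/top0.png

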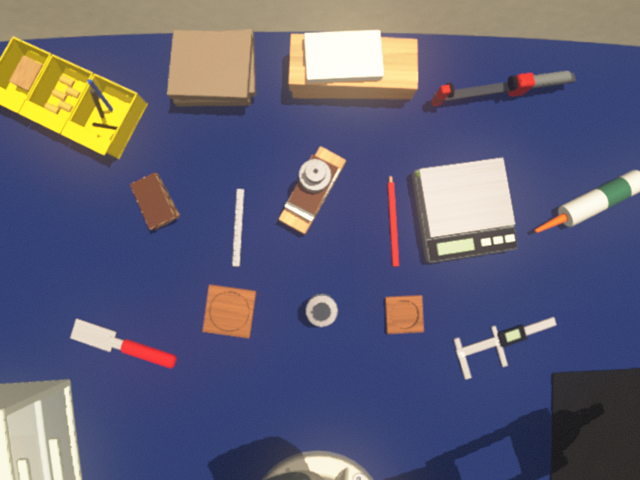

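View pics/scene0.png

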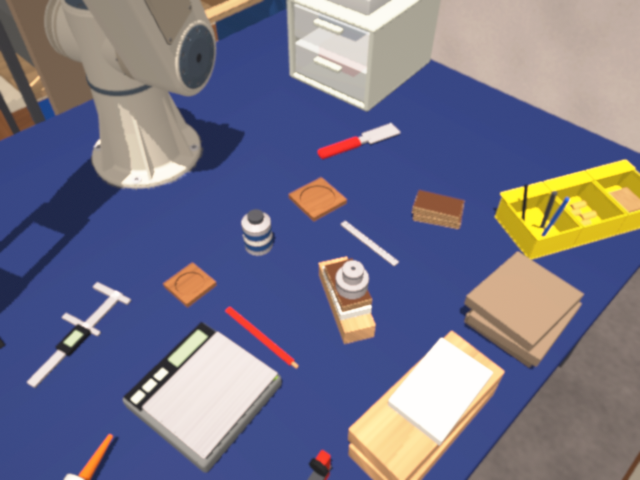

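The top view shows the stack at (313,190) and the scale at (465,205). The caul pile is at (155,202), block500 at (229,311), block200 at (404,314) and the can at (321,310). The scene view shows the same layout, with the weights seated on the caul.

```bash
cat > m.py <<'E'
from h import *
W=np.load("top0.npy"); C=np.load("top0c.npy")
def rect(box,zlo,zhi,name,col=None):
    u0,u1,v0,v1=box; P=W[v0:v1,u0:u1].reshape(-1,3); c=C[v0:v1,u0:u1].reshape(-1,3).astype(int)
    m=(P[:,2]>zlo)&(P[:,2]<zhi)
    if col: m&=col(c)
    P=P[m]; 
    (cx,cy),(w,h),a=cv2.minAreaRect(P[:,:2].astype(np.float32))
    if w<h: w,h,a=h,w,a+90
    print(name,len(P),"rect",round(cx,1),round(cy,1),"size",round(w,1),round(h,1),"ang(long)",round(np.radians(a),3),"mean",P.mean(0).round(1),"zmed",np.median(P[:,2]).round(1))
if __name__=="__main__":
    S=(270,355,140,240)
    rect(S,115,140,"w200"); rect(S,90,112,"w500"); rect(S,66,86,"caul"); rect(S,46,65,"white"); rect(S,28,46,"pine"); rect(S,28,86,"stack")
    rect((125,185,168,238),28,45,"pile"); rect((195,265,278,345),7,20,"b500"); rect((378,432,288,340),7,20,"b200")
    rect((300,345,288,335),75,100,"can"); rect((400,530,145,275),46,60,"pan"); rect((400,530,145,275),20,60,"scale")
    rect((400,530,145,275),46,60,"panlight",lambda c:c.min(1)>130)
    # bench check
    print(np.nanmedian(W[240:280,140:220,2]), np.nanmedian(W[250:290,340:380,2]))
    for n,b in(("b500",(195,265,278,345)),("b200",(378,432,288,340))):
        u0,u1,v0,v1=b; print(n, np.histogram(W[v0:v1,u0:u1,2],bins=[-5,2,4,8,10,14,20])[0])
E
python3 m.py
python3 -c "
import cv2,numpy as np
a=cv2.imread('pics/top0.png'); b=np.hstack([cv2.resize(a[140:240,270:355],None,fx=4,fy=5.0),cv2.resize(a[165:240,125:200],(400,500),interpolation=cv2.INTER_CUBIC)])
cv2.imwrite('pics/c1.png',b)"
```

```text
w200 357 rect 645.6 2.5 size 34.5 34.1 ang(long) 0.001 mean [645.3   2.9 125.5] zmed 125.6
w500 440 rect 644.7 3.2 size 55.4 54.4 ang(long) 3.135 mean [639.4   4.6 100.6] zmed 100.4
caul 845 rect 632.9 6.3 size 96.4 54.4 ang(long) 2.673 mean [618.   10.2  74.9] zmed 74.9
white 268 rect 629.0 8.6 size 109.2 57.1 ang(long) 2.64 mean [596.3  19.6  56.2] zmed 56.6
pine 757 rect 629.7 8.0 size 160.6 56.7 ang(long) 2.633 mean [621.4  11.4  37.6] zmed 37.6
stack 1875 rect 629.6 8.0 size 160.6 57.1 ang(long) 2.634 mean [616.2  12.   57.1] zmed 57.4
pile 1460 rect 609.7 310.8 size 97.6 55.6 ang(long) 0.426 mean [609.  309.6  35.7] zmed 35.9
b500 1267 rect 399.8 166.9 size 92.5 89.7 ang(long) 1.441 mean [399.5 166.   10.9] zmed 11.2
b200 854 rect 392.0 -169.1 size 71.8 69.0 ang(long) 1.609 mean [ 392.3 -169.    11.1] zmed 11.4
can 348 rect 405.4 -9.6 size 46.0 38.8 ang(long) 1.561 mean [406.2  -8.2  84.7] zmed 87.0
pan 5826 rect 614.5 -284.0 size 167.4 130.6 ang(long) 1.717 mean [ 613.6 -282.7   51.8] zmed 51.8
scale 8657 rect 592.3 -286.4 size 180.9 180.5 ang(long) 0.143 mean [ 589.6 -280.2   46.9] zmed 50.8
panlight 5826 rect 614.5 -284.0 size 167.4 130.6 ang(long) 1.717 mean [ 613.6 -282.7   51.8] zmed 51.8
-0.3039213926949742 -0.26046177292289485
b500 [2239  336 1011  205  807   73]
b200 [1341  204  493  136  567   54]
```

View pics/c1.png

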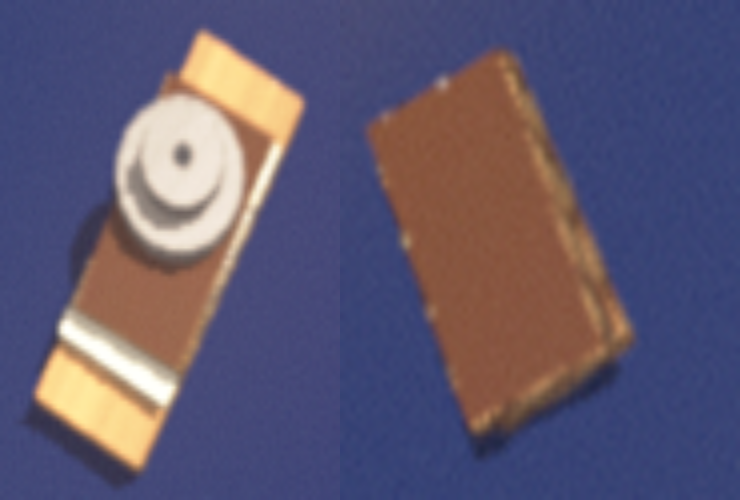

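Units first: turns go in shares of 4 rad. So -1.22 rad / 4 = -0.305.

{"name": "move_arm", "arguments": {
  "motion": [
    [0,0,-0.0375,0.038,-0.025,0,0.085],
    [0,0,-0.075,0.076,-0.05,0,0.085],
    [0,0,-0.1125,0.114,-0.076,0,0.085],
    [0,0,-0.15,0.152,-0.101,0,0.085],
    [0,0,-0.19,0.19,-0.127,0,0.085],
    [0,0,-0.23,0.228,-0.152,0,0.085],
    [0,0,-0.27,0.266,-0.178,0,0.085],
    [0,0,-0.305,0.304,-0.203,0,0.085]
  ],
  "grip_force": 40
}}

```text
clock: 1.1
eef_pos: [431.0, -290.4, 231.1]
tcp_rot: [-3.141, -0.0, 1.576]
contact_force: [-0.2, 0.2, 0.3]
opening: 0.996
grasp_force: 0.0
```

{"name": "move_arm", "arguments": {
  "motion": [
    [0,0,0,0.042,0.03,0.005,0.085],
    [0,0,0,0.085,0.062,0.01,0.085],
    [0,0,0,0.13,0.095,0.02,0.085],
    [0,0,0,0.175,0.128,0.03,0.085],
    [0,0,0,0.22,0.161,0.04,0.085],
    [0,0,0,0.26,0.19,0.045,0.085],
    [0,0,0,0.293,0.2145,0.05,0.085],
    [0,0,0,0.293,0.2145,0.05,0.085]
  ]
}}

```text
clock: 2.1
eef_pos: [645.8, 3.6, 180.2]
tcp_rot: [-3.141, -0.0, 1.574]
contact_force: [-0.6, -0.7, -1.9]
opening: 0.994
grasp_force: 0.0
```

{"name": "move_arm", "arguments": {
  "motion": [
    [0,0,0,0,0,0.025,0.085],
    [0,0,0,-0.001,0,0.05,0.07],
    [0,0,0,-0.001,0,0.065,0.06],
    [0,0,0,-0.001,0,0.071,0.05],
    [0,0,0,-0.001,0,0.071,0.045],
    [0,0,0,-0.001,0,0.071,0.045]
  ]
}}

```text
clock: 2.85
eef_pos: [645.5, 0.1, 111.2]
tcp_rot: [3.14, 0.0, 1.571]
contact_force: [-0.1, -0.2, 0.7]
opening: 0.527
grasp_force: 0.0
```

```bash
python3 - <<'E'
from h import *
a,d=grab_frame("scene"); cv2.imwrite("pics/s1.png",cv2.resize(a[210:350,280:430],(750,600)[::1],interpolation=3)[...,::-1])
s=sensors.sense(); print(s["eef_pos"],s["opening"],s["tcp_rot"])
E
```

```text
[6.45549989e+02 1.17306214e-01 1.11155161e+02] 0.5275918052641774 [ 3.14024459e+00 -1.42891498e-05  1.57074843e+00]
```

View pics/s1.png

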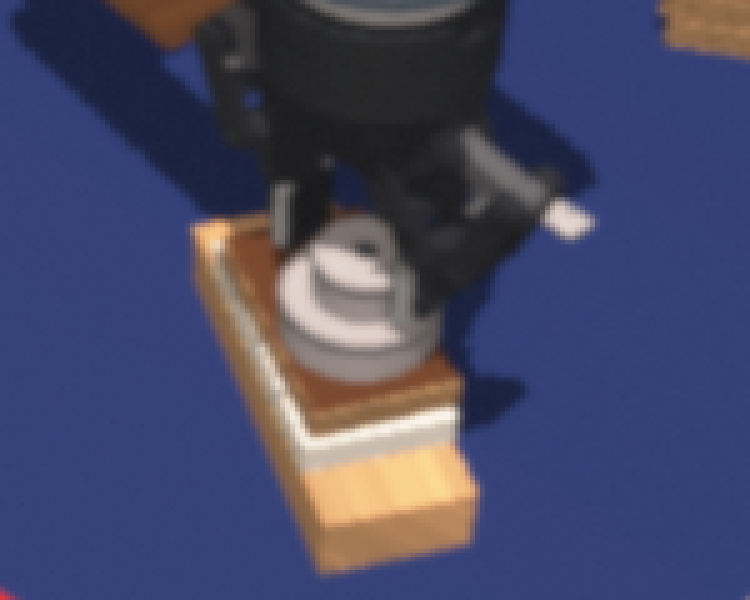

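The crop shows the fingers straddling the small weight: pads at about (285,215) and (405,290), with tips just above the large weight.

{"name": "move_arm", "arguments": {
  "motion": [
    [0,0,0,0.0025,0,0.003,0.045],
    [0,0,0,0.0025,0,0.003,0.04],
    [0,0,0,0.0025,0,0.003,0.03],
    [0,0,0,0.0025,0,0.003,0.03],
    [0,0,0,0.0025,0,0.003,0.03],
    [0,0,0,0.0025,0,0.003,0.03]
  ]
}}

```text
clock: 3.65
eef_pos: [645.2, 2.8, 107.6]
tcp_rot: [3.141, -0.0, 1.571]
contact_force: [-0.3, 0.7, 5.9]
opening: 0.403
grasp_force: 40.2
```

{"name": "move_arm", "arguments": {
  "motion": [
    [0,0,0,0,0,-0.01,0.03],
    [0,0,0,0,0,-0.03,0.03],
    [0,0,0,-0.015,-0.02,-0.05,0.03],
    [0,0,0,-0.04,-0.055,-0.06,0.03],
    [0,0,0,-0.07,-0.1,-0.06,0.03],
    [0,0,0,-0.1,-0.145,-0.06,0.03],
    [0,0,0,-0.13,-0.19,-0.06,0.03],
    [0,0,0,-0.155,-0.23,-0.05,0.03]
  ]
}}

```text
clock: 4.65
eef_pos: [414.3, -153.6, 158.9]
tcp_rot: [3.139, 0.001, 1.571]
contact_force: [0.4, -0.8, -2.6]
opening: 0.403
grasp_force: 40.3
```

{"name": "move_arm", "arguments": {
  "motion": [
    [0,0,0,-0.012,-0.018,0.02,0.03],
    [0,0,0,-0.017,-0.023,0.045,0.03],
    [0,0,0,-0.017,-0.023,0.065,0.03],
    [0,0,0,-0.017,-0.023,0.08,0.03],
    [0,0,0,-0.017,-0.023,0.09,0.03],
    [0,0,0,-0.017,-0.023,0.1,0.03],
    [0,0,0,-0.017,-0.023,0.1,0.03]
  ]
}}

```text
clock: 5.52
eef_pos: [391.8, -169.2, 57.0]
tcp_rot: [-3.141, -0.0, 1.571]
contact_force: [-0.4, 0.0, -1.8]
opening: 0.399
grasp_force: 40.3
```

{"name": "move_arm", "arguments": {
  "motion": [
    [0,0,0,0,0,0.015,0.03],
    [0,0,0,0,0,0.03,0.03],
    [0,0,0,0,0,0.038,0.03],
    [0,0,0,0,0,0.041,0.03],
    [0,0,0,0,0,0.042,0.03],
    [0,0,0,0,0,0.043,0.03],
    [0,0,0,0,0,0.043,0.03]
  ]
}}

```text
clock: 6.4
eef_pos: [392.2, -169.4, 14.5]
tcp_rot: [3.141, 0.0, 1.571]
contact_force: [0.1, 0.3, -2.6]
opening: 0.399
grasp_force: 40.3
```

```bash
python3 - <<'E'
from h import *
a,d=grab_frame("scene"); cv2.imwrite("pics/s2.png",cv2.resize(a[230:330,140:265],(750,600),interpolation=3)[...,::-1])
s=sensors.sense(); print(s["eef_pos"],s["contact_force"])
E
```

```text
[ 392.13067167 -169.36840294   14.48102589] [-0.35502    -0.52209904 -1.73161273]
```

View pics/s2.png

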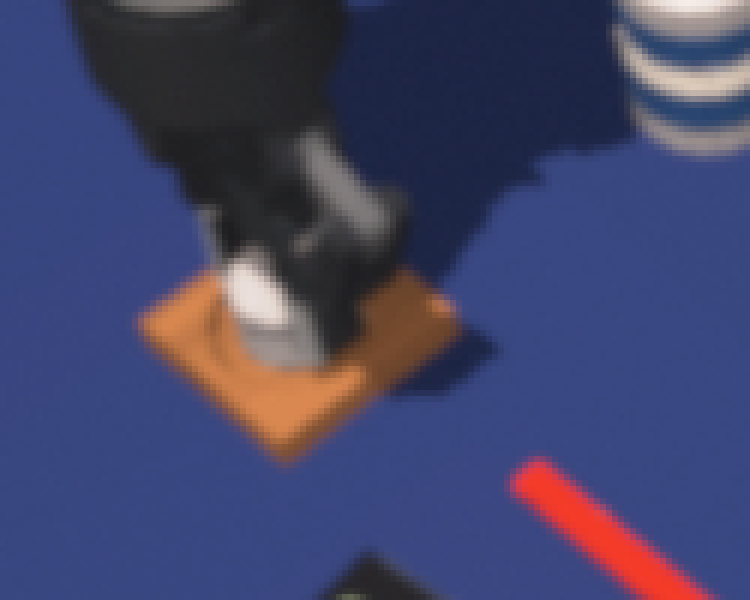

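The weight, at about (270,330) in the crop, is over the recess and hanging just above its floor. I'll creep down until it touches.

{"name": "move_arm", "arguments": {
  "motion": [
    [0,0,0,0,0,0.001,0.03],
    [0,0,0,0,0,0.0015,0.03],
    [0,0,0,0,0,0.002,0.03],
    [0,0,0,0,0,0.002,0.03]
  ]
}}

```text
clock: 6.95
eef_pos: [392.0, -169.4, 12.6]
tcp_rot: [3.142, 0.0, 1.571]
contact_force: [-2.0, 0.3, 6.1]
opening: 0.399
grasp_force: 41.1
```

{"name": "move_arm", "arguments": {
  "motion": [
    [0,0,0,0,0,0,0.042],
    [0,0,0,0,0,0,0.046],
    [0,0,0,0,0,0,0.048],
    [0,0,0,0,0,-0.005,0.048],
    [0,0,0,0,0,-0.02,0.05],
    [0,0,0,0,0,-0.045,0.06],
    [0,0,0,0,0,-0.08,0.085],
    [0,0,0,0,0,-0.12,0.085]
  ]
}}

```text
clock: 7.95
eef_pos: [391.5, -169.1, 133.4]
tcp_rot: [-3.141, -0.0, 1.571]
contact_force: [1.1, -0.2, -0.1]
opening: 0.999
grasp_force: 0.0
```

```bash
python3 - <<'E'
import m; from h import *
a,d=grab_frame("top"); m.W=cloud("top",d); m.C=a
S=(270,355,140,240)
m.rect(S,90,112,"w500"); m.rect(S,66,86,"caul"); m.rect(S,28,46,"pine"); m.rect((378,432,288,340),24,45,"w200 placed")
E
```

```text
w500 806 rect 644.9 3.3 size 55.0 54.4 ang(long) 3.137 mean [644.2   3.8 100.5] zmed 100.6
caul 844 rect 632.8 6.1 size 96.3 54.2 ang(long) 2.669 mean [618.   10.1  74.8] zmed 74.9
pine 758 rect 629.7 8.2 size 160.6 56.6 ang(long) 2.631 mean [621.1  11.5  37.6] zmed 37.6
w200 placed 284 rect 392.6 -169.9 size 34.2 33.6 ang(long) 1.098 mean [ 392.4 -169.5   30.5] zmed 30.7
```

{"name": "move_arm", "arguments": {
  "motion": [
    [0,0,0,0.015,0.02,-0.01,0.085],
    [0,0,0,0.045,0.065,-0.02,0.085],
    [0,0,0,0.075,0.11,-0.02,0.085],
    [0,0,0,0.105,0.155,-0.02,0.085],
    [0,0,0,0.135,0.2,-0.02,0.085],
    [0,0,0,0.16,0.235,-0.01,0.085],
    [0,0,0,0.1725,0.253,0,0.085],
    [0,0,0,0.1725,0.253,0,0.085]
  ]
}}

```text
clock: 9.0
eef_pos: [644.7, 3.7, 131.0]
tcp_rot: [-3.14, 0.0, 1.572]
contact_force: [-0.8, 0.1, -0.3]
opening: 0.996
grasp_force: 0.0
```

{"name": "move_arm", "arguments": {
  "motion": [
    [0,0,0,0,0,0.02,0.085],
    [0,0,0,0,0,0.035,0.08],
    [0,0,0,0,0,0.044,0.075],
    [0,0,0,0,0,0.048,0.07],
    [0,0,0,0,0,0.048,0.065],
    [0,0,0,0,0,0.048,0.05],
    [0,0,0,0,0,0.048,0.05],
    [0,0,0,0,0,0.048,0.05]
  ],
  "grip_force": 60
}}

```text
clock: 10.0
eef_pos: [645.3, 3.1, 85.4]
tcp_rot: [3.141, 0.0, 1.571]
contact_force: [-2.0, -0.9, 6.0]
opening: 0.625
grasp_force: 62.5
```

{"name": "move_arm", "arguments": {
  "motion": [
    [0,0,0,0,0,-0.008,0.05],
    [0,0,0,0,0,-0.025,0.05],
    [0,0,0,0.008,-0.012,-0.045,0.05],
    [0,0,0,0.03,-0.045,-0.06,0.05],
    [0,0,0,0.06,-0.09,-0.06,0.05],
    [0,0,0,0.09,-0.135,-0.06,0.05],
    [0,0,0,0.12,-0.18,-0.055,0.05],
    [0,0,0,0.145,-0.218,-0.05,0.05]
  ]
}}

```text
clock: 11.0
eef_pos: [425.7, 149.1, 135.3]
tcp_rot: [3.14, -0.001, 1.571]
contact_force: [-0.3, 0.5, -5.3]
opening: 0.622
grasp_force: 64.3
```

{"name": "move_arm", "arguments": {
  "motion": [
    [0,0,0,0.014,-0.02,0.015,0.05],
    [0,0,0,0.0185,-0.0275,0.035,0.05],
    [0,0,0,0.0185,-0.0275,0.055,0.05],
    [0,0,0,0.0185,-0.0275,0.075,0.05],
    [0,0,0,0.0185,-0.0275,0.09,0.05],
    [0,0,0,0.0185,-0.0275,0.1,0.05],
    [0,0,0,0.0185,-0.0275,0.105,0.05],
    [0,0,0,0.0185,-0.0275,0.105,0.05]
  ]
}}

```text
clock: 12.0
eef_pos: [399.7, 166.7, 29.5]
tcp_rot: [3.141, -0.0, 1.571]
contact_force: [0.1, 0.2, -4.0]
opening: 0.619
grasp_force: 64.3
```

{"name": "move_arm", "arguments": {
  "motion": [
    [0,0,0,0,0,0.006,0.05],
    [0,0,0,0,0,0.01,0.05],
    [0,0,0,0,0,0.0115,0.05],
    [0,0,0,0,0,0.0125,0.05],
    [0,0,0,0,0,0.0135,0.05],
    [0,0,0,0,0,0.0135,0.05]
  ]
}}

```text
clock: 12.75
eef_pos: [399.5, 166.7, 16.4]
tcp_rot: [3.142, -0.0, 1.571]
contact_force: [-1.9, -0.7, 7.3]
opening: 0.626
grasp_force: 65.6
```

{"name": "move_arm", "arguments": {
  "motion": [
    [0,0,0,0,0,0,0.06],
    [0,0,0,0,0,0,0.064],
    [0,0,0,0,0,0,0.067],
    [0,0,0,0,0,-0.005,0.07],
    [0,0,0,0,0,-0.02,0.075],
    [0,0,0,0,0,-0.045,0.085],
    [0,0,0,0,0,-0.08,0.085],
    [0,0,0,0,0,-0.12,0.085]
  ],
  "grip_force": 30
}}

```text
clock: 13.75
eef_pos: [399.2, 166.5, 137.6]
tcp_rot: [-3.142, 0.0, 1.571]
contact_force: [-0.1, -0.1, -0.5]
opening: 0.994
grasp_force: 0.0
```

```bash
python3 - <<'E'
import m; from h import *
a,d=grab_frame("top"); m.W=cloud("top",d); m.C=a; save("top2.png",a)
S=(270,355,140,240)
m.rect(S,66,86,"caul"); m.rect(S,46,65,"white");m.rect(S,28,46,"pine"); m.rect((378,432,288,340),24,45,"w200 placed"); m.rect((195,265,278,345),25,45,"w500 placed");m.rect((125,185,168,238),28,45,"pile"); 
E
```

```text
caul 1613 rect 633.0 6.4 size 96.6 54.6 ang(long) 2.674 mean [632.4   6.3  74.7] zmed 74.8
white 268 rect 629.1 8.4 size 109.8 56.8 ang(long) 2.639 mean [596.2  19.7  56.3] zmed 56.4
pine 754 rect 629.7 8.1 size 160.9 56.5 ang(long) 2.633 mean [621.7  11.2  37.6] zmed 37.7
w200 placed 283 rect 392.3 -169.5 size 34.7 33.7 ang(long) 0.746 mean [ 392.3 -169.5   30.6] zmed 30.6
w500 placed 588 rect 401.8 161.6 size 54.3 44.5 ang(long) 0.422 mean [401.1 162.2  31.7] zmed 31.8
pile 1466 rect 609.4 310.6 size 96.7 55.4 ang(long) 0.439 mean [608.9 309.5  35.7] zmed 35.9
```

View pics/top2.png

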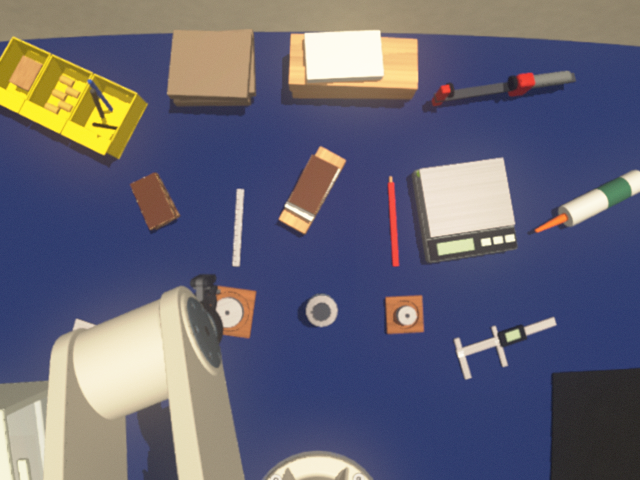

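Both weights sit in their recesses, w500 at about (229,312) and w200 at (406,316). The caul and the sample have not moved. Next is the caul.

To row units: -1.1 rad / 4 = -0.275.

{"name": "move_arm", "arguments": {
  "motion": [
    [0,0,-0.035,-0.015,0.022,0,0.085],
    [0,0,-0.075,-0.04,0.058,0,0.085],
    [0,0,-0.115,-0.067,0.097,0,0.085],
    [0,0,-0.155,-0.094,0.137,0,0.085],
    [0,0,-0.195,-0.12,0.175,0.01,0.085],
    [0,0,-0.235,-0.145,0.212,0.02,0.085],
    [0,0,-0.275,-0.16,0.2335,0.03,0.085],
    [0,0,-0.275,-0.16,0.2335,0.03,0.085]
  ]
}}

```text
clock: 14.8
eef_pos: [633.7, 5.6, 105.7]
tcp_rot: [-3.141, -0.0, 2.669]
contact_force: [-0.5, 0.6, -0.3]
opening: 0.995
grasp_force: 0.0
```

{"name": "move_arm", "arguments": {
  "motion": [
    [0,0,0,0,0,0,0.085],
    [0,0,0,0,0,0,0.085]
  ]
}}

```text
clock: 15.05
eef_pos: [632.4, 7.4, 106.5]
tcp_rot: [3.141, 0.0, 2.67]
contact_force: [0.6, -0.4, 0.3]
opening: 0.994
grasp_force: 0.0
```

{"name": "move_arm", "arguments": {
  "motion": [
    [0,0,0,0,0,0.02,0.085],
    [0,0,0,0,0,0.035,0.08],
    [0,0,0,0,0,0.043,0.075],
    [0,0,0,0,0,0.0465,0.07],
    [0,0,0,0,0,0.0465,0.065],
    [0,0,0,0,0,0.0465,0.058],
    [0,0,0,0,0,0.0465,0.048],
    [0,0,0,0,0,0.0465,0.048]
  ]
}}

```text
clock: 16.05
eef_pos: [633.5, 6.7, 59.9]
tcp_rot: [3.141, 0.001, 2.671]
contact_force: [-1.0, -0.1, 4.4]
opening: 0.621
grasp_force: 32.4
```

{"name": "move_arm", "arguments": {
  "motion": [
    [0,0,0,0,0,0,0.048],
    [0,0,0,0,0,0,0.048]
  ]
}}

```text
clock: 16.3
eef_pos: [633.5, 6.6, 59.9]
tcp_rot: [3.141, 0.001, 2.671]
contact_force: [-0.8, -0.5, 5.8]
opening: 0.628
grasp_force: 32.6
```

To row units: -0.75 rad / 4 = -0.1875.

{"name": "move_arm", "arguments": {
  "motion": [
    [0,0,0,0,0,-0.008,0.048],
    [0,0,0,0,0,-0.025,0.048],
    [0,0,-0.0075,0.006,0.01,-0.04,0.048],
    [0,0,-0.0375,0.025,0.041,-0.05,0.048],
    [0,0,-0.075,0.052,0.085,-0.05,0.048],
    [0,0,-0.1125,0.079,0.13,-0.05,0.048],
    [0,0,-0.15,0.106,0.173,-0.05,0.048],
    [0,0,-0.1875,0.132,0.216,-0.05,0.048]
  ]
}}

```text
clock: 17.3
eef_pos: [613.0, 261.6, 110.6]
tcp_rot: [3.141, 0.001, -2.856]
contact_force: [0.7, -0.2, -0.4]
opening: 0.625
grasp_force: 31.9
```

```bash
python3 - <<'E'
from h import *
s=sensors.sense(); p=s["eef_pos"]; y=s["tcp_rot"][2]%(2*np.pi); t=np.array([609.5,310.7])-p[:2]; c,sn=np.cos(y),np.sin(y)
print(p,y, "tx,ty",c*t[0]+sn*t[1], sn*t[0]-c*t[1],"turn",-(0.432+np.pi-y),s["opening"])
E
```

```text
[613.02009904 261.55053359 110.60458414] 3.4272738356252117 tx,ty -10.473435608848547 48.14943709571395 turn -0.14631881796458135 0.6248877641302354
```

To row units: -0.15 rad / 4 = -0.0375.

{"name": "move_arm", "arguments": {
  "motion": [
    [0,0,-0.025,-0.006,0.03,0.005,0.048],
    [0,0,-0.0375,-0.01,0.051,0.015,0.048],
    [0,0,-0.0375,-0.01,0.051,0.03,0.048],
    [0,0,-0.0375,-0.01,0.051,0.045,0.048],
    [0,0,-0.0375,-0.01,0.051,0.055,0.048],
    [0,0,-0.0375,-0.01,0.051,0.06,0.048],
    [0,0,-0.0375,-0.01,0.051,0.06,0.048],
    [0,0,-0.0375,-0.01,0.051,0.06,0.048]
  ]
}}

```text
clock: 18.3
eef_pos: [609.3, 310.8, 49.8]
tcp_rot: [3.142, 0.001, -2.713]
contact_force: [-0.4, 0.3, -1.0]
opening: 0.62
grasp_force: 31.9
```

```bash
python3 - <<'E'
from h import *
s=sensors.sense(); p=s["eef_pos"]; y=s["tcp_rot"][2]%(2*np.pi); t=np.array([609.5,310.7])-p[:2]; c,sn=np.cos(y),np.sin(y)
print(p,y, "tx,ty",c*t[0]+sn*t[1], sn*t[0]-c*t[1],"turn",-(0.432+np.pi-y),s["opening"])
a,d=grab_frame("scene"); cv2.imwrite("pics/s3.png",cv2.resize(a[140:260,380:500],(600,600),interpolation=3)[...,::-1])
E
```

```text
[609.31806832 310.78718796  49.7757995 ] 3.5703921905311944 tx,ty -0.12920964037595473 -0.1549378735967824 turn -0.003200463058598668 0.6198389146000952
```

View pics/s3.png

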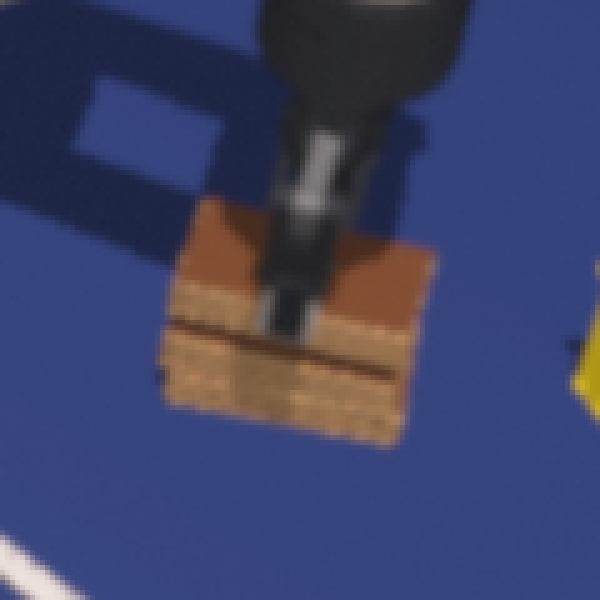

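The caul hangs level just above the pile and lines up with it, with the gap running from about (170,320) to (400,370). I'll lower it until it touches.

{"name": "move_arm", "arguments": {
  "motion": [
    [0,0,0,0,0,0.005,0.048],
    [0,0,0,0,0,0.008,0.048],
    [0,0,0,0,0,0.0095,0.048],
    [0,0,0,0,0,0.0105,0.048],
    [0,0,0,0,0,0.0115,0.048],
    [0,0,0,0,0,0.0115,0.048]
  ]
}}

```text
clock: 19.1
eef_pos: [608.8, 310.8, 38.9]
tcp_rot: [3.142, -0.0, -2.712]
contact_force: [-4.5, -1.2, 10.5]
opening: 0.622
grasp_force: 33.0
```

{"name": "move_arm", "arguments": {
  "motion": [
    [0,0,0,0,0,0,0.058],
    [0,0,0,0,0,0,0.062],
    [0,0,0,0,0,0,0.068],
    [0,0,0,0,0,-0.005,0.075],
    [0,0,0,0,0,-0.02,0.085],
    [0,0,0,0,0,-0.045,0.085],
    [0,0,0,0,0,-0.075,0.085],
    [0,0,0,0,0,-0.1,0.085]
  ],
  "grip_force": 60
}}

```text
clock: 20.1
eef_pos: [609.4, 311.1, 140.3]
tcp_rot: [3.141, 0.002, -2.712]
contact_force: [0.8, -0.4, -0.4]
opening: 0.995
grasp_force: 0.0
```

```bash
python3 - <<'E'
import m; from h import *
s=sensors.sense(); p=s["eef_pos"]; y=s["tcp_rot"][2]%(2*np.pi); t=np.array([629.6,8.1])-p[:2]; c,sn=np.cos(y),np.sin(y)
print(p,y, "tx,ty",c*t[0]+sn*t[1], sn*t[0]-c*t[1],"turn",-(2.634-y),s["opening"])
E
```

```text
[609.39046449 311.083508   140.2917459 ] 3.570759662073296 tx,ty 107.69874011314974 -283.9162074022208 turn 0.9367596620732961 0.995157942394669
```

To row units: 0.937 rad / 4 = 0.2343.

{"name": "move_arm", "arguments": {
  "motion": [
    [0,0,0.025,0.01,-0.025,0,0.085],
    [0,0,0.0625,0.027,-0.07,0,0.085],
    [0,0,0.1,0.045,-0.118,0,0.085],
    [0,0,0.1375,0.063,-0.166,0,0.085],
    [0,0,0.175,0.08,-0.212,0.01,0.085],
    [0,0,0.2125,0.098,-0.258,0.02,0.085],
    [0,0,0.2343,0.1077,-0.284,0.03,0.085],
    [0,0,0.2343,0.1077,-0.284,0.03,0.085]
  ]
}}

```text
clock: 21.1
eef_pos: [629.1, 5.9, 108.1]
tcp_rot: [-3.141, -0.0, 2.631]
contact_force: [-0.0, 1.3, 1.0]
opening: 0.995
grasp_force: 0.0
```

{"name": "move_arm", "arguments": {
  "motion": [
    [0,0,0,0,0,0,0.085],
    [0,0,0,0,0,0,0.085]
  ]
}}

```text
clock: 21.35
eef_pos: [629.5, 8.9, 108.5]
tcp_rot: [3.141, 0.001, 2.636]
contact_force: [0.4, 0.5, 0.5]
opening: 0.998
grasp_force: 0.0
```

```bash
python3 - <<'E'
import m; from h import *
a,d=grab_frame("top"); m.W=cloud("top",d); m.C=a; save("top3.png",a)
m.rect((125,185,160,238),46,70,"caul"); m.rect((270,355,140,240),28,46,"pine");m.rect((195,265,278,345),25,45,"w500")
E
```

```text
caul 1524 rect 609.3 311.1 size 97.3 55.9 ang(long) 0.434 mean [608.6 309.7  53.7] zmed 53.8
pine 27 rect 619.1 -5.6 size 137.6 38.8 ang(long) 2.224 mean [627.   -4.3  37.2] zmed 37.7
w500 322 rect 402.8 180.3 size 51.3 28.0 ang(long) 2.803 mean [401.7 179.3  31.6] zmed 31.6
```

View pics/top3.png

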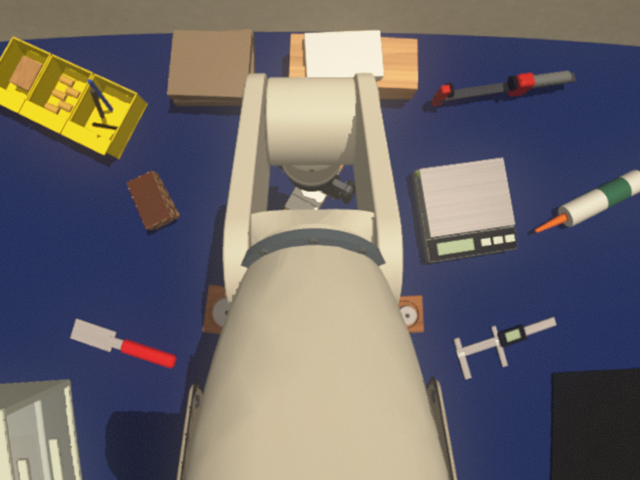

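The caul is on the pile at about (153,200), within a millimetre and level. The arm is now over the sample.

{"name": "move_arm", "arguments": {
  "motion": [
    [0,0,0,0,0,0.025,0.085],
    [0,0,0,0,0,0.05,0.085],
    [0,0,0,0,0,0.07,0.085],
    [0,0,0,0,0,0.082,0.075],
    [0,0,0,0,0,0.082,0.065],
    [0,0,0,0,0,0.082,0.058],
    [0,0,0,0,0,0.082,0.048],
    [0,0,0,0,0,0.082,0.048]
  ]
}}

```text
clock: 22.4
eef_pos: [630.0, 7.8, 26.9]
tcp_rot: [3.141, 0.002, 2.634]
contact_force: [-0.8, 0.7, 5.9]
opening: 0.647
grasp_force: 65.4
```

{"name": "move_arm", "arguments": {
  "motion": [
    [0,0,0,0,0,0,0.048],
    [0,0,0,0,0,0,0.048]
  ]
}}

```text
clock: 22.65
eef_pos: [630.0, 7.8, 26.8]
tcp_rot: [3.141, 0.002, 2.634]
contact_force: [-0.8, 0.5, 6.9]
opening: 0.64
grasp_force: 65.4
```

To row units: 0.53 rad / 4 = 0.1325.

{"name": "move_arm", "arguments": {
  "motion": [
    [0,0,0,0,0,-0.01,0.048],
    [0,0,0,0,0,-0.035,0.048],
    [0,0,0,0,0,-0.065,0.048],
    [0,0,0.0075,-0.006,-0.012,-0.085,0.048],
    [0,0,0.035,-0.02,-0.041,-0.09,0.048],
    [0,0,0.0675,-0.038,-0.078,-0.09,0.048],
    [0,0,0.1,-0.057,-0.117,-0.09,0.048],
    [0,0,0.1325,-0.076,-0.156,-0.09,0.048]
  ]
}}

```text
clock: 23.65
eef_pos: [619.0, -167.6, 115.9]
tcp_rot: [-3.141, -0.0, 2.098]
contact_force: [0.2, -0.0, -3.1]
opening: 0.646
grasp_force: 64.4
```

{"name": "move_arm", "arguments": {
  "motion": [
    [0,0,0,0,0,0,0.048],
    [0,0,0,0,0,0,0.048]
  ]
}}

```text
clock: 23.9
eef_pos: [619.2, -165.9, 115.7]
tcp_rot: [-3.141, -0.001, 2.103]
contact_force: [0.7, -0.3, -2.7]
opening: 0.645
grasp_force: 64.5
```

```bash
python3 - <<'E'
from h import *
s=sensors.sense(); p=s["eef_pos"]; y=s["tcp_rot"][2]%(2*np.pi); t=np.array([614.5,-284])-p[:2]; c,sn=np.cos(y),np.sin(y)
print(p,y, "tx,ty",c*t[0]+sn*t[1], sn*t[0]-c*t[1],"turn",-(1.717-y),s["opening"],s["contact_force"])
E
```

```text
[ 619.15922579 -165.86953644  115.68837397] 2.1030997949746797 tx,ty -99.42132066757699 -63.96808424466961 turn 0.3860997949746796 0.6451741899693317 [ 0.70106492 -0.34438906 -2.73600322]
```

To row units: 0.386 rad / 4 = 0.0965.

{"name": "move_arm", "arguments": {
  "motion": [
    [0,0,0.0125,-0.015,-0.01,0,0.048],
    [0,0,0.0375,-0.04,-0.026,0,0.048],
    [0,0,0.0675,-0.07,-0.045,0,0.048],
    [0,0,0.09,-0.093,-0.06,0.004,0.048],
    [0,0,0.0965,-0.0994,-0.064,0.012,0.048],
    [0,0,0.0965,-0.0994,-0.064,0.022,0.048],
    [0,0,0.0965,-0.0994,-0.064,0.03,0.048],
    [0,0,0.0965,-0.0994,-0.064,0.03,0.048]
  ]
}}

```text
clock: 24.9
eef_pos: [614.6, -282.4, 84.7]
tcp_rot: [-3.14, -0.001, 1.719]
contact_force: [0.5, 0.4, -2.4]
opening: 0.64
grasp_force: 64.5
```

{"name": "move_arm", "arguments": {
  "motion": [
    [0,0,0,0,0,0.003,0.048],
    [0,0,0,0,0,0.005,0.048],
    [0,0,0,0,0,0.006,0.048],
    [0,0,0,0,0,0.007,0.048],
    [0,0,0,0,0,0.007,0.048],
    [0,0,0,0,0,0.007,0.048]
  ]
}}

```text
clock: 25.65
eef_pos: [615.2, -283.7, 78.9]
tcp_rot: [3.141, 0.0, 1.718]
contact_force: [-0.0, 0.2, -1.6]
opening: 0.646
grasp_force: 64.6
```

{"name": "move_arm", "arguments": {
  "motion": [
    [0,0,0,0,0,0.0005,0.048],
    [0,0,0,0,0,0.001,0.048],
    [0,0,0,0,0,0.001,0.048]
  ]
}}

```text
clock: 26.02
eef_pos: [615.2, -283.7, 78.8]
tcp_rot: [3.141, 0.0, 1.718]
contact_force: [-3.8, 2.0, 7.9]
opening: 0.648
grasp_force: 65.9
```

Contact: the force has gone from -1.6 N to +7.9 N. I'll release, retreat and then check.

{"name": "move_arm", "arguments": {
  "motion": [
    [0,0,0,0,0,0,0.06],
    [0,0,0,0,0,0,0.065],
    [0,0,0,0,0,0,0.075],
    [0,0,0,0,0,0,0.085],
    [0,0,0,0,0,-0.015,0.085],
    [0,0,0,0,0,-0.045,0.085],
    [0,0,0,0,0,-0.085,0.085],
    [0,0,0,0,0,-0.12,0.085]
  ]
}}

```text
clock: 27.02
eef_pos: [615.4, -283.8, 200.4]
tcp_rot: [3.14, 0.001, 1.718]
contact_force: [0.9, -1.4, -0.3]
opening: 0.995
grasp_force: 0.0
```

{"name": "move_arm", "arguments": {
  "motion": [
    [0,0,0,0.015,-0.02,-0.01,0.085],
    [0,0,0,0.04,-0.05,-0.02,0.085],
    [0,0,0,0.08,-0.08,-0.02,0.085],
    [0,0,0,0.12,-0.11,-0.02,0.085],
    [0,0,0,0.15,-0.13,-0.02,0.085],
    [0,0,0,0.17,-0.14,-0.02,0.085],
    [0,0,0,0.17,-0.14,-0.02,0.085]
  ]
}}

```text
clock: 27.9
eef_pos: [451.7, -135.3, 218.6]
tcp_rot: [3.14, 0.001, 1.719]
contact_force: [-0.4, -0.5, -1.1]
opening: 0.992
grasp_force: 0.0
```

```bash
python3 - <<'E'
import m; from h import *
a,d=grab_frame("top"); m.W=cloud("top",d); m.C=a; save("top4.png",a)
def r(*k):
    try: m.rect(*k)
    except Exception as e: print(k[3],e)
r((125,185,160,238),46,70,"caul"); r((400,530,145,275),80,98,"pine"); r((400,530,145,275),99,118,"white"); r((195,265,278,345),25,45,"w500"); r((378,432,288,340),24,45,"w200"); r((300,345,288,335),75,100,"can")
print(sensors.sense()["eef_pos"])
E
```

```text
caul 1515 rect 609.4 310.9 size 97.2 55.6 ang(long) 0.439 mean [608.6 309.7  53.7] zmed 53.8
pine 834 rect 615.1 -284.3 size 161.9 57.3 ang(long) 1.708 mean [ 611.  -268.    89.6] zmed 89.7
white 1953 rect 614.9 -283.5 size 112.2 57.1 ang(long) 1.712 mean [ 614.4 -281.5  108.6] zmed 108.7
w500 709 rect 400.0 166.7 size 56.0 52.3 ang(long) 1.576 mean [400.  166.1  31.5] zmed 31.5
w200 78 rect 393.3 -157.4 size 28.1 11.3 ang(long) 3.137 mean [ 393.5 -157.9   30.3] zmed 30.4
can 356 rect 404.4 -9.2 size 41.5 41.2 ang(long) 1.444 mean [405.8  -7.7  84.5] zmed 86.9
[ 452.56651131 -136.03995012  218.57899174]
```

View pics/top4.png

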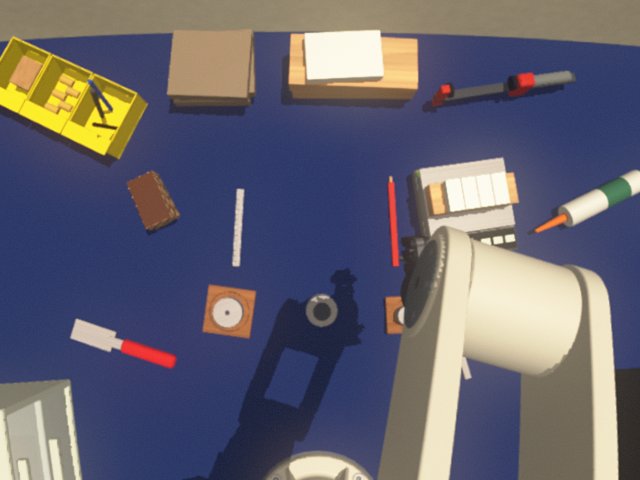

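The sample lies flat in the middle of the pan at about (475,192). The caul is at (153,200), w500 at (228,312), and the can is standing at (321,310). The arm partly hides w200 here, but I measured it seated earlier.

```bash
python3 -c "
from rig import order; print(order.sign_off())"
```

```text
the job is handed in; nothing more can be done
None
```

The stack is down and the job handed in: both weights are in their recesses, the caul is square on the pile, the sample is flat and white side up mid-pan, and the glue can is still standing; the hand-in gave no verdict.

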